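Fetch the calibration weight from behind the glassware

TASK

Clear the bottle, the measuring cylinder and the flask out of the tray so that all three stand on the rubber mat, then fetch the small steel calibration weight from behind them and set it down gently in the middle of the balance pan. After that, put the bottle, the cylinder and the flask back in the tray, each on the very spot where it stood at the start. Keep all four upright, and leave the sieve, the beaker and the small dish where they are.

Things in the scene. Friction and masses are not known exactly. Their poses are not given: they have to be found in the camera images.
- bottle: loose amber reagent bottle, 150 mm tall, 0.18 to 0.35 kg: body 52 mm in diameter up to 102 mm, shoulder narrowing to 118 mm, then a black cap 34 mm in diameter from 118 to 150 mm, a good place to grip. Origin: centre of the underside; z up the axis. Stands on one of the tray's three pads, which one varies
- cylinder: loose white plastic measuring cylinder, 165 mm tall, 0.11 to 0.22 kg: foot disc 62 mm in diameter and 10 mm thick, then a straight tube 34 mm in outer diameter, 3 mm wall, open at the top. Origin: centre of the underside; z up the axis. Stands on another of the three pads
- flask: loose white plastic conical flask, 140 mm tall, 0.14 to 0.28 kg: base 66 mm in diameter, cone narrowing to 30 mm at 82 mm height, straight neck 30 mm in diameter from 82 to 126 mm (a thin lip at 122 to 125 mm is only for show), then a dark stopper 24 mm in diameter from 126 to 140 mm. Origin: centre of the underside; z up the axis. Stands on the remaining pad
- weight: loose polished steel calibration weight, 200 g, 52 mm tall: body 30 mm in diameter up to 34 mm, neck 12 mm in diameter, knob 20 mm in diameter from 40 to 52 mm. Origin: centre of the underside; z up. Stands in the tray hemmed in between the three vessels, on the side away from the robot
- tray: fixed grey spill tray, 190 mm (x) by 260 mm (y), rim 14 mm high and 4 mm thick, floor 4 mm above the bench. Origin: centre of the underside. Three dark round pads 70 mm in diameter, flush with the floor, centred at tray (x, y) = (-18, 0), (20, 64) and (20, -64) mm; each vessel stands within 3 mm of a pad's centre. The weight starts within 5 mm of (39, 0) mm
- mat: fixed dark rubber mat, 300 mm (x) by 150 mm (y), 3 mm thick, flat on the bench to one side of the tray, left or right. Origin: centre of the underside. The side area for the vessels
- balance: fixed white bench balance, 200 mm (x) by 160 mm (y), housing 54 mm high, with a round steel pan 110 mm in diameter; the top of the pan is 65 mm above the bench. Origin: bench level directly under the pan's centre; the housing runs from x = -120 to +80 mm, dark display at -x. On the other side of the tray from the mat
- sieve: bystander, loose: round steel test sieve, 100 mm in diameter, 45 mm tall, on the bench between robot and tray. Origin: centre of the underside. Leave alone
- beaker: bystander, loose: clear plastic beaker, 64 mm in diameter at the rim, 75 mm tall, on the bench at the far left. Origin: centre of the underside. Leave alone
- dish: bystander, loose: small clear lidded dish, 49 mm in diameter, 15 mm tall, in the tray near its right front corner (tray -x, -y). Origin: centre of the underside. Leave alone

How it is judged:
On the way, in this order (a step that is already met when the one before it is completed fails the run):
1. bottle, cylinder and flask all stand upright and released on the mat, the weight still where it was (x of bottle in the frame of mat between -0.145 and 0.145 m and y of bottle in the frame of mat between -0.07 and 0.07 m and z of each of bottle, cylinder, flask in the frame of mat below 0.008 m and angle between each of bottle, cylinder, flask's own z axis and vertical below 0.1 rad and contact force between the fingers and bottle below 0.05 N and linear speed of each of bottle, cylinder, flask below 0.03 m/s and angular speed of each of bottle, cylinder, flask below 0.3 rad/s and x of cylinder in the frame of mat between -0.145 and 0.145 m and y of cylinder in the frame of mat between -0.07 and 0.07 m and contact force between the fingers and cylinder below 0.05 N and x of flask in the frame of mat between -0.145 and 0.145 m and y of flask in the frame of mat between -0.07 and 0.07 m and contact force between the fingers and flask below 0.05 N and distance of weight from where it was at the start of the episode below 0.015 m), for 0.2 s.
2. the weight stands released in the middle of the pan while the three vessels are still on the mat (horizontal distance between weight and balance below 0.015 m and z of weight in the frame of balance between 0.061 and 0.069 m and angle between each of weight, bottle, cylinder, flask's own z axis and vertical below 0.1 rad and contact force between the fingers and weight below 0.05 N and linear speed of weight below 0.03 m/s and angular speed of weight below 0.3 rad/s and x of bottle in the frame of mat between -0.145 and 0.145 m and y of bottle in the frame of mat between -0.07 and 0.07 m and z of each of bottle, cylinder, flask in the frame of mat below 0.008 m and x of cylinder in the frame of mat between -0.145 and 0.145 m and y of cylinder in the frame of mat between -0.07 and 0.07 m and x of flask in the frame of mat between -0.145 and 0.145 m and y of flask in the frame of mat between -0.07 and 0.07 m), for 0.2 s.
At the end, for the whole second after the job is handed in: Bottle, cylinder and flask each stand upright, at rest, within 15 mm of where they stood at the start; the weight stands upright, released and at rest on the pan, within 15 mm of its centre (distance of each of bottle, cylinder, flask from where it was at the start of the episode below 0.015 m and angle between each of bottle, cylinder, flask, weight's own z axis and vertical below 0.1 rad and linear speed of each of bottle, cylinder, flask, weight below 0.03 m/s and angular speed of each of bottle, cylinder, flask, weight below 0.3 rad/s and horizontal distance between weight and balance below 0.015 m and z of weight in the frame of balance between 0.061 and 0.069 m and contact force between the fingers and weight below 0.05 N); the robot touches nothing.
It fails at once if a vessel or the weight was tipped (over 35 degrees) (angle between any of bottle, cylinder, flask, weight's own z axis and vertical above 0.6 rad).
It fails at once if the weight was dropped (falling free of the fingers at over 0.45 m/s, a fall of about 10 mm) (contact force between the fingers and weight below 0.05 N and linear speed of weight above 0.45 m/s).
It fails at once if the weight was pressed hard on the balance (over 60 N) (contact force between weight and balance above 60 N).
It fails at once if the sieve, the beaker or the dish was disturbed (moved over 20 mm) (distance of any of sieve, beaker, dish from where it was at the start of the episode above 0.02 m).
It also fails if it takes over 144 s, if anything falls off the work surface, if the arm or the gripper's body presses on something with over 40 N, if the wrist force passes 120 N, or if a joint passes its speed limit or range.

ROBOT

A 6-joint arm with a two-finger parallel gripper is mounted at the origin on the work surface. World frame = base frame: x ahead of the robot, y to its left, z up, the work surface at z = 0. Lengths are in m, angles in rad, forces in N, time in s.
With the tool pointing down it reaches from about 0.3 to 0.775 m from the base axis. Payload 14.6 kg.
Tool frame: the origin (TCP) lies at the very end of the fingers, on their centre line; the grasp point (between the pads) lies 19 mm behind it; z points along the fingers, y is the line along which they close (so a half turn about z gives the same grasp; the last joint's range is limited). The gripper opens to 94 mm and grips with 3 to 60 N. Pads are 16 mm wide; open, the fingers measure 119 mm over their backs; the gripper's body (75 mm by 177 mm) begins 78 mm behind the grasp point.
Start: joints at [1.076, 0.3, 1.521, -0, 1.321, -0.067], TCP at [0.228, 0.5, 0.173] pointing down, gripper open.
Joint ranges: [-3.03, 3.03], [-0.79, 2.21], [0.23, 2.52], [-1.04, 4.18], [0, 3.07], [-2.55, 2.55]. Speed limits (rad/s): [2.22, 2.22, 2.57, 3.14, 3.14, 3.14].

INTERFACE

Orientations are given as [roll, pitch, yaw] about the fixed x, y, z axes, in that order (R = Rz(yaw) Ry(pitch) Rx(roll)).
In Python, from station import ctrl gives the robot as it stands.
- The arm moves only by the tool move_arm, never from a script. Its argument "increments" is a list of rows, each a list of 7 numbers: the opening, from 0 (shut) to 1 (fully open), then the shift along the tool's x, y, z in units of 50 mm (1.0 is 50 mm), then the turn, a rotation vector about the tool's x, y, z in rad. In form: [[claw, tx, ty, tz, rx, ry, rz], ...]. A call has 1 to 20 rows; each row shifts and turns the commanded pose from where the row before left it, along the tool's axes as they then stand; what a row does not reach is not made up. A row lasts 1/10 s, in which the tool goes at most 50 mm and 8.59 degrees, less where a joint would pass 70% of its speed; a pose out of reach is approached as far as the arm can. A call is refused whole if a number of a shift passes 1 or a number of a turn 0.15, either way. A call with a gripper value outside its range is refused whole. The fingers move at their own pace and stop on an object; "force" is the grip in N (left out, the last holds). Time passes only in rows, so rows that do not move let the fingers close. It gives the time, the measured TCP pose, the force, the opening and the grip force at its end, in the units of the state.
- ctrl.get_obs(): the state, without advancing time (a new reading comes with each control period).
- ctrl.camera(name): name is "scene" or "side" or "wrist"; returns a dict with "color" (384x512x3 uint8, blue, green, red), "K" (3x3 intrinsics, pixels), "distortion" ([k1, k2, p1, p2, k3] as OpenCV has them; the pictures are not rectified), "pose" (4x4, takes a point from camera to world coordinates); the wrist camera has in their place "tool_from_camera" (4x4, takes a point from camera to tool coordinates, whose origin is the TCP and whose axes are the flange's). Camera axes: x right, y down, z forward; pixel columns grow to the right and rows downward; lengths in m; the calibration is good to about 2 mm. A picture is of the moment at which its call begins: read the wrist's pose just before it. There is no depth.
- ctrl.hand_in(): hands the job in; it is judged then, once.
Trained networks look in a picture, given as the dict that the camera call returned (one of the last four; its "shot" number tells which), for a name from the list of things; names that differ only in an ending like _2 or _b are one class to them, and where a whole thing is asked for, a point or a joint stands for the part that bears it (a point fixed in the world has none). Each returns a list of dicts, best first, with "conf" (0 to 1); they miss things now and then, are a little off and sometimes report something else, mostly with a low value. They report only what shows in the picture. A call takes as long as a camera call.
- ctrl.cut_out(name, picture): "mask" (384x512 bool, what is visible of it) and "centre" ([row, column] in pixels, amid what is visible of it).
The state is a dict: "time_s": time; "qpos": joint angles; "joint_vel": joint speeds; "tau": joint torques, N m; "ee_pos": TCP position; "eef_rot": TCP orientation; "force": force on the tool from outside, world axes, zero at the start; "moment": the same for the moment, N m; "grip_width": finger opening in m; "grip_force": force on a finger pad.
Only numpy, scipy, OpenCV 4.12 (cv2) and the standard library are available. Lean on these libraries where they do the work, as an engineer would, in place of code of your own. Each camera call takes 0.05 s, during which the arm holds its last target. There are 200 camera calls.

## Working session

There is one attempt and no reset: what is moved stays moved. The work goes in short steps, Python scripts to look and compute and a tool call to move; the robot and the scene stay as the last step left them, time stands still between calls to the robot, and variables do not carry over. Pictures are saved under pics/ and viewed, at most 14 in all, crops included, and the job is handed in when it is done.

Besides the shell and the picture viewer there is one more tool, called after ">>>" in YAML: its name, and indented under it one key for each argument. move_arm: Moves the arm, as the interface text tells. Its arguments: {"type":"object","properties":{"increments":{"type":"array","items":{"type":"array","items":{"type":"number"}}},"force":{"type":"number"}},"required":["increments"]}

```bash
mkdir -p pics; ls; cat > h.py <<'E'
import numpy as np, cv2
from station import ctrl
def ray(pic,rc,T=None):
    P=np.array(pic["pose"]) if T is None else T
    u=cv2.undistortPoints(np.array([[[rc[1],rc[0]]]],float),np.array(pic["K"]),np.array(pic["distortion"]))[0,0]
    return P[:3,3],P[:3,:3]@np.array([u[0],u[1],1])
def atz(pic,rc,z,T=None):
    o,d=ray(pic,rc,T); return o+d*(z-o[2])/d[2]
def proj(pic,p,T=None):
    P=np.array(pic["pose"]) if T is None else T
    W=np.linalg.inv(P)
    q,_=cv2.projectPoints(np.array(p,float).reshape(-1,1,3),cv2.Rodrigues(W[:3,:3])[0],W[:3,3],np.array(pic["K"]),np.array(pic["distortion"]))
    return q[:,0]
E
python3 - <<'E'
from h import *
o=ctrl.get_obs();print({k:np.round(v,3) for k,v in o.items()})
ims=[]
for n in["scene","side"]:
    p=ctrl.camera(n);print(n,np.round(p["pose"],3).tolist(),np.round(p["K"],1).tolist())
    ims.append(p["color"])
    for t in["bottle","cylinder","flask","weight","tray","mat","balance","sieve","beaker","dish"]:
        r=ctrl.cut_out(t,p)
        for d in r[:1]:
            m=d["mask"];ys,xs=np.nonzero(m);
            print(t,round(d["conf"],2),np.round(d["centre"]),"rows",ys.min(),ys.max(),"cols",xs.min(),xs.max(),"z0",np.round(atz(p,d["centre"],0.0)[:2],3))
cv2.imwrite("pics/a.png",ims[0]);cv2.imwrite("pics/b.png",ims[1])
E
```

```text
pics
{'time_s': np.float64(0.0), 'qpos': array([ 1.076,  0.3  ,  1.522, -0.   ,  1.321, -0.067]), 'joint_vel': array([ 0.   , -0.001, -0.001, -0.001,  0.   , -0.001]), 'tau': array([-1.0000e-03, -5.3180e+01, -3.5273e+01,  7.1000e-02,  2.4000e-02,
       -0.0000e+00]), 'ee_pos': array([0.228, 0.5  , 0.173]), 'eef_rot': array([-3.14 , -0.   ,  2.714]), 'force': array([-0.436, -0.085, -0.672]), 'moment': array([ 0.053, -0.052,  0.011]), 'grip_force': np.float64(0.0), 'grip_width': np.float64(0.094)}
scene [[-0.755, 0.439, -0.487, 1.135], [0.656, 0.491, -0.574, 0.683], [-0.012, -0.752, -0.659, 0.836], [0.0, 0.0, 0.0, 1.0]] [[428.9, 0.0, 254.2], [0.0, 428.9, 194.6], [0.0, 0.0, 1.0]]
bottle 0.9 [179. 231.] rows 170 218 cols 216 233 z0 [ 0.523 -0.148]
cylinder 0.58 [213. 222.] rows 185 243 cols 214 236 z0 [ 0.637 -0.046]
flask 0.64 [198. 203.] rows 166 215 cols 192 214 z0 [ 0.638 -0.135]
weight 0.48 [214. 206.] rows 208 227 cols 202 213 z0 [ 0.671 -0.072]
tray 0.72 [228. 217.] rows 185 262 cols 172 273 z0 [ 0.683 -0.007]
mat 0.9 [150. 209.] rows 125 177 cols 165 261 z0 [ 0.481 -0.318]
balan
[... 418 characters left out ...]
3.3, 196.3], [0.0, 0.0, 1.0]]
bottle 0.83 [184. 299.] rows 150 205 cols 287 308 z0 [0.671 0.029]
cylinder 0.93 [143. 308.] rows 128 185 cols 300 314 z0 [0.783 0.184]
flask 0.97 [197. 323.] rows 167 223 cols 306 331 z0 [ 0.704 -0.044]
weight 0.44 [186. 312.] rows 186 191 cols 312 314 z0 [0.699 0.008]
tray 0.79 [208. 300.] rows 161 240 cols 257 356 z0 [ 0.629 -0.058]
mat 0.61 [306. 278.] rows 261 361 cols 205 363 z0 [ 0.452 -0.305]
balance 0.82 [139. 190.] rows 111 167 cols 150 234 z0 [0.466 0.346]
sieve 0.72 [213. 189.] rows 193 233 cols 167 208 z0 [0.367 0.036]
beaker 0.59 [121. 283.] rows 109 139 cols 275 295 z0 [0.767 0.324]
dish 0.7 [219. 285.] rows 215 231 cols 278 297 z0 [ 0.579 -0.079]
```

View pics/a.png

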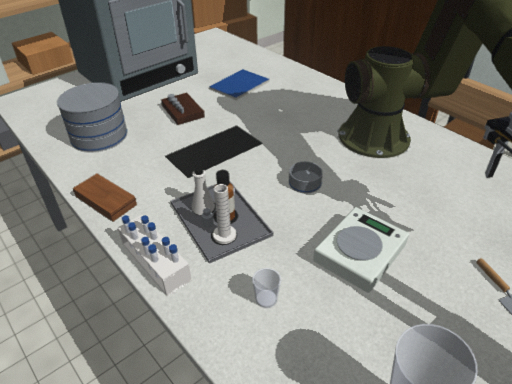

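View pics/b.png

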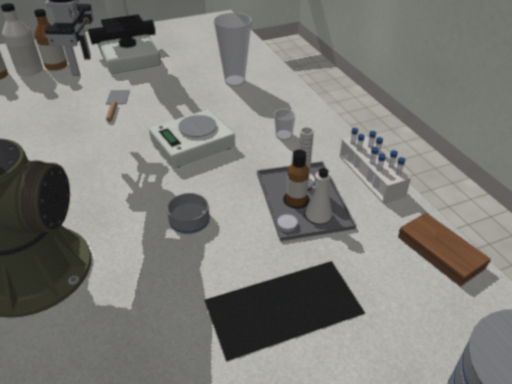

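The mat is on the right and the balance on the left. The bottle is on the middle pad, the cylinder on the left pad and the flask on the right pad, with the weight behind the bottle. Next I fit the fixed things and the vessel tops.

```bash
python3 - <<'E'
from h import *
for n in["scene","side"]:
    p=ctrl.camera(n)
    for t,z in[("mat",.003),("tray",.014),("balance",.054)]:
        m=ctrl.cut_out(t,p)[0]["mask"].astype(np.uint8)
        c=max(cv2.findContours(m,cv2.RETR_EXTERNAL,2)[0],key=cv2.contourArea)[:,0]
        w=np.array([atz(p,(r,q),z)[:2] for q,r in c],np.float32)
        b=cv2.minAreaRect(w); print(n,t,np.round(b[0],3),np.round(b[1],3),round(b[2],1))
    # tops
    for t,z in[("bottle",.154),("cylinder",.169),("flask",.144)]:
        m=ctrl.cut_out(t,p)[0]["mask"];ys,xs=np.nonzero(m);k=ys.min()
        print(n,t,"top",k,xs[ys<k+4].mean(),np.round(atz(p,(k,xs[ys<k+4].mean()),z)[:2],3))
    # pan: steel ellipse via hough-ish: threshold grey inside balance mask
    m=ctrl.cut_out("balance",p)[0]["mask"];g=cv2.cvtColor(p["color"],6)
    s=(m&(g<185)&(g>110)).astype(np.uint8)
    c=max(cv2.findContours(s,cv2.RETR_EXTERNAL,2)[0],key=cv2.contourArea)
    e=cv2.fitEllipse(cv2.convexHull(c));w=np.array([atz(p,(r,q),.065)[:2] for q,r in cv2.convexHull(c)[:,0]],np.float32)
    print("pan",e,np.round(atz(p,e[0][::-1],.065),3),cv2.minEnclosingCircle(w))
p=ctrl.camera("wrist");print(np.round(p["tool_from_camera"],3).tolist(),np.round(p["K"],1).tolist())
E
```

```text
scene mat [ 0.466 -0.307] [0.156 0.306] 86.9
scene tray [ 0.658 -0.025] [0.272 0.196] 79.8
scene balance [0.486 0.317] [0.229 0.17 ] 9.2
scene bottle top 170 222.5 [ 0.628 -0.039]
scene cylinder top 184 220.725 [0.676 0.018]
scene flask top 167 198.73076923076923 [ 0.66  -0.102]
pan ((357.2499694824219, 243.09909057617188), (34.4300537109375, 50.309696197509766), 99.4014663696289) [0.495 0.312 0.065] ((0.4928953945636749, 0.3089379072189331), 0.060596268624067307)
side mat [ 0.462 -0.311] [0.151 0.3  ] 87.4
side tray [ 0.649 -0.036] [0.275 0.194] 79.3
side balance [0.457 0.278] [0.216 0.215] 8.7
side bottle top 150 299.43589743589746 [ 0.639 -0.019]
side cylinder top 127 306.8095238095238 [0.689 0.042]
side flask top 168 323.5 [ 0.665 -0.092]
pan ((193.12677001953125, 134.903564453125), (52.32980728149414, 85.26065063476562), 92.21330261230469) [0.458 0.269 0.065] ((0.462556928396225, 0.27451005578041077), 0.12903106212615967)
[[0.001, -0.964, -0.265, 0.078], [1.0, 0.001, 0.001, 0.0], [-0.0, -0.265, 0.964, -0.211], [0.0, 0.0, 0.0, 1.0]] [[328.2, 0.0, 254.1], [0.0, 328.2, 194.1], [0.0, 0.0, 1.0]]
```

>>> move_arm:
  increments:
    - [0.6,0,0,-0.35,0,0,0.143]
    - [0.6,0,0,-0.35,0,0,0.143]
    - [0.6,0,0,-0.35,0,0,0.143]
    - [0.6,0,0,-0.35,0,0,0.143]
    - [0.6,0,0,-0.35,0,0,0.143]
    - [0.6,0,0,-0.35,0,0,0.143]
    - [0.6,0,0,-0.35,0,0,0.143]
    - [0.6,0,0,-0.35,0,0,0.143]
    - [0.6,-0.6,0.46,0,0,0,0]
    - [0.6,-0.6,0.46,0,0,0,0]
    - [0.6,-0.6,0.46,0,0,0,0]
    - [0.6,-0.6,0.46,0,0,0,0]
    - [0.6,-0.6,0.46,0,0,0,0]
    - [0.6,-0.6,0.46,0,0,0,0]
    - [0.6,-0.6,0.46,0,0,0,0]
    - [0.6,-0.6,0.46,0,0,0,0]
    - [0.6,-0.6,0.46,0,0,0,0]
    - [0.6,-0.6,0.46,0,0,0,0]
    - [0.6,-0.6,0.46,0,0,0,0]
    - [0.6,-0.6,0.46,0,0,0,0]

```text
time_s: 3.95
ee_pos: [0.5046, 0.1387, 0.3136]
eef_rot: [3.141, -0.0, 1.57]
force: [0.6, 0.6, -0.1]
grip_width: 0.0562
grip_force: 0.0
```

>>> move_arm:
  increments:
    - [0.6,-0.6,0.46,0,0,0,0]
    - [0.6,-0.6,0.46,0,0,0,0]
    - [0.6,-0.6,0.46,0,0,0,0]
    - [0.6,-0.6,0.46,0,0,0,0]
    - [0.6,-0.6,0.46,0,0,0,0]
    - [0.6,-0.6,0.46,0,0,0,0]
    - [0.6,0,0,0,0,0,0]
    - [0.6,0,0,0,0,0,0]
    - [0.6,0,0,0,0,0,0]

```text
time_s: 4.85
ee_pos: [0.6413, -0.0391, 0.3138]
eef_rot: [3.141, -0.0, 1.571]
force: [0.5, 0.6, -0.6]
grip_width: 0.0561
grip_force: 0.0
```

```bash
cat >> h.py <<'E'
from scipy.spatial.transform import Rotation as Ro
def wrist(name=None):
    o=ctrl.get_obs();p=ctrl.camera("wrist")
    T=np.eye(4);T[:3,:3]=Ro.from_euler("xyz",o["eef_rot"]).as_matrix();T[:3,3]=o["ee_pos"]
    T=T@np.array(p["tool_from_camera"])
    print("tcp",np.round(o["ee_pos"],4),np.round(o["eef_rot"],3),"t",o["time_s"],"w",round(float(o["grip_width"]),4))
    if name: cv2.imwrite("pics/%s.png"%name,p["color"])
    return p,T
E
python3 - <<'E'
from h import *
p,T=wrist("w1")
for t in["bottle","cylinder","flask","weight","tray","dish"]:
    for d in ctrl.cut_out(t,p)[:1]:
        ys,xs=np.nonzero(d["mask"]);print(t,round(d["conf"],2),np.round(d["centre"]),ys.min(),ys.max(),xs.min(),xs.max())
for n,xy,z in[("bottle",(.635,-.027),.154),("cyl",(.684,.03),.169),("flask",(.662,-.096),.144),("weight",(.691,-.037),.056)]: print(n,proj(p,[*xy,z],T))
E
```

```text
tcp [ 0.6413 -0.0391  0.3138] [ 3.141 -0.     1.571] t 4.85 w 0.0561
bottle 0.72 [158. 251.] 133 180 229 269
cylinder 0.62 [114. 286.] 89 131 264 311
flask 0.92 [198. 266.] 173 229 247 287
weight 0.74 [156. 286.] 144 165 277 298
tray 0.56 [135. 259.] 51 237 190 343
dish 0.44 [196. 266.] 173 229 248 288
bottle [[249.2245914  163.76778167]]
cyl [[295.57124659 112.50020212]]
flask [[271.52587448 218.0052876 ]]
weight [[289.13772363 158.72021807]]
```

View pics/w1.png

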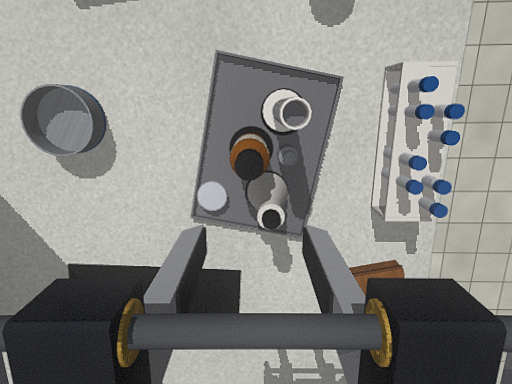

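The picture shows the bottle cap at about (248,163), the cylinder mouth at (293,112), the flask stopper at (271,217) and the weight at (288,156). All agree with the predictions to within 2 px. Now I refine them by fitting blobs.

```bash
python3 - <<'E'
from h import *
p,T=wrist()
g=cv2.cvtColor(p["color"],6)
for n,(c,r),z,R in[("bottle",(248,163),.154,18),("flask",(271,217),.144,13)]:
    m=(g<50).astype(np.uint8);m2=np.zeros_like(m);cv2.circle(m2,(c,r),R,1,-1);m&=m2
    k=max(cv2.findContours(m,0,2)[0],key=cv2.contourArea);e=cv2.fitEllipse(k);print(n,np.round(e[0],1),np.round(e[1],1),np.round(atz(p,e[0][::-1],z,T),4))
for z,rc in[(.169,(112,293)),(.056,(156,288))]: print(np.round(atz(p,rc,z,T),4))
cv2.imwrite("pics/w2.png",cv2.resize(p["color"][80:240,190:350],None,fx=3.7,fy=3.7,interpolation=cv2.INTER_CUBIC))
E
```

```text
tcp [ 0.6415 -0.0396  0.3137] [3.141 0.    1.57 ] t 5.2 w 0.0563
bottle [249.1 164.1] [28.4 31. ] [ 0.635  -0.0279  0.154 ]
flask [270.7 218.3] [17.1 18.1] [ 0.6611 -0.0969  0.144 ]
[0.6815 0.03   0.169 ]
[ 0.6894 -0.0336  0.056 ]
```

View pics/w2.png

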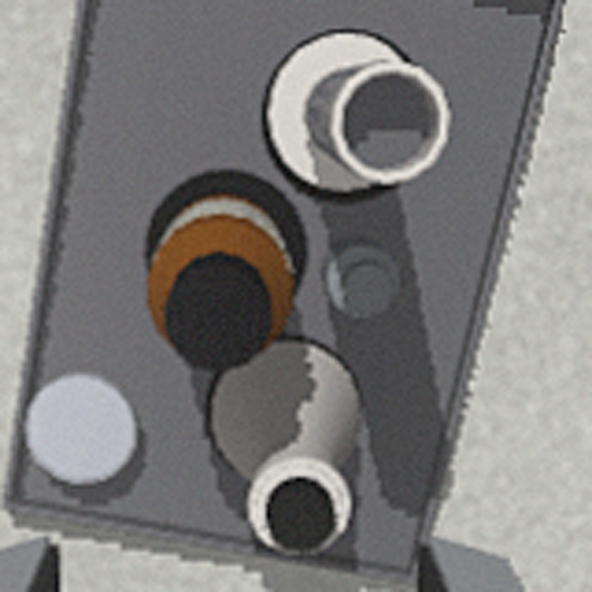

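>>> move_arm:
  increments:
    - [0.6,-0.287,0.0975,0,0,0,0]
    - [0.6,-0.287,0.0975,0,0,0,0]
    - [0.6,-0.287,0.0975,0,0,0,0]
    - [0.6,-0.287,0.0975,0,0,0,0]
    - [0.6,0,0,0.4,0,0,0]
    - [0.6,0,0,0.4,0,0,0]
    - [0.6,0,0,0.4,0,0,0]
    - [0.6,0,0,0.4,0,0,0]
    - [0.6,0,0,0.4,0,0,0]
    - [0.6,0,0,0.4,0,0,0]
    - [0.6,0,0,0.4,0,0,0]
    - [0.6,0,0,0.4,0,0,0]
    - [0.6,0,0,0.4,0,0,0]
    - [0.6,0,0,0.4,0,0,0]
    - [0.6,0,0,0.41,0,0,0]
    - [0.6,0,0,0,0,0,0]
    - [0.6,0,0,0,0,0,0]
  force: 20

```text
time_s: 6.95
ee_pos: [0.6613, -0.0981, 0.0933]
eef_rot: [-3.141, -0.0, 1.569]
force: [0.1, 0.8, 0.6]
grip_width: 0.0565
grip_force: 0.0
```

>>> move_arm:
  increments:
    - [0.45,0,0,0,0,0,0]
    - [0.4,0,0,0,0,0,0]
    - [0.36,0,0,0,0,0,0]
    - [0.32,0,0,0,0,0,0]
    - [0.28,0,0,0,0,0,0]
    - [0.24,0,0,0,0,0,0]
    - [0,0,0,0,0,0,0]
    - [0,0,0,0,0,0,0]
    - [0,0,0,0,0,0,0]
    - [0,0,0,0,0,0,0]
  force: 20

```text
time_s: 7.95
ee_pos: [0.6613, -0.0975, 0.0932]
eef_rot: [3.141, 0.0, 1.57]
force: [1.1, -0.5, 4.9]
grip_width: 0.0281
grip_force: 20.0
```

>>> move_arm:
  increments:
    - [0,0,0,-0.1,0,0,0]
    - [0,0,0,-0.2,0,0,0]
    - [0,0,0,-0.3,0,0,0]
    - [0,0,0,-0.4,0,0,0]
    - [0,0,0,-0.4,0,0,0]
    - [0,-0.361,-0.178,0,0,0,0]
    - [0,-0.361,-0.178,0,0,0,0]
    - [0,-0.361,-0.178,0,0,0,0]
    - [0,-0.361,-0.178,0,0,0,0]
    - [0,-0.361,-0.178,0,0,0,0]
    - [0,-0.361,-0.178,0,0,0,0]
    - [0,-0.361,-0.178,0,0,0,0]
    - [0,-0.361,-0.178,0,0,0,0]
    - [0,-0.361,-0.178,0,0,0,0]
    - [0,-0.361,-0.178,0,0,0,0]
    - [0,-0.361,-0.178,0,0,0,0]
    - [0,-0.361,-0.178,0,0,0,0]
    - [0,0,0,0,0,0,0]
    - [0,0,0,0,0,0,0]

```text
time_s: 9.85
ee_pos: [0.553, -0.3145, 0.1623]
eef_rot: [-3.141, -0.001, 1.568]
force: [0.2, 0.1, -1.0]
grip_width: 0.028
grip_force: 20.0
```

>>> move_arm:
  increments:
    - [0,0,0,0.3,0,0,0]
    - [0,0,0,0.3,0,0,0]
    - [0,0,0,0.3,0,0,0]
    - [0,0,0,0.2,0,0,0]
    - [0,0,0,0.1,0,0,0]
    - [0,0,0,0.08,0,0,0]
    - [0,0,0,0.08,0,0,0]
    - [0,0,0,0.06,0,0,0]
    - [0,0,0,0,0,0,0]
    - [0,0,0,0,0,0,0]

```text
time_s: 10.85
ee_pos: [0.5543, -0.314, 0.0923]
eef_rot: [3.141, 0.0, 1.57]
force: [1.4, 0.1, 0.6]
grip_width: 0.0281
grip_force: 20.0
```

```bash
python3 - <<'E'
from h import *
p=ctrl.camera("side");cv2.imwrite("pics/c.png",cv2.resize(p["color"][130:330,230:480],None,fx=3,fy=3))
E
```

```text
(no output)
```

View pics/c.png

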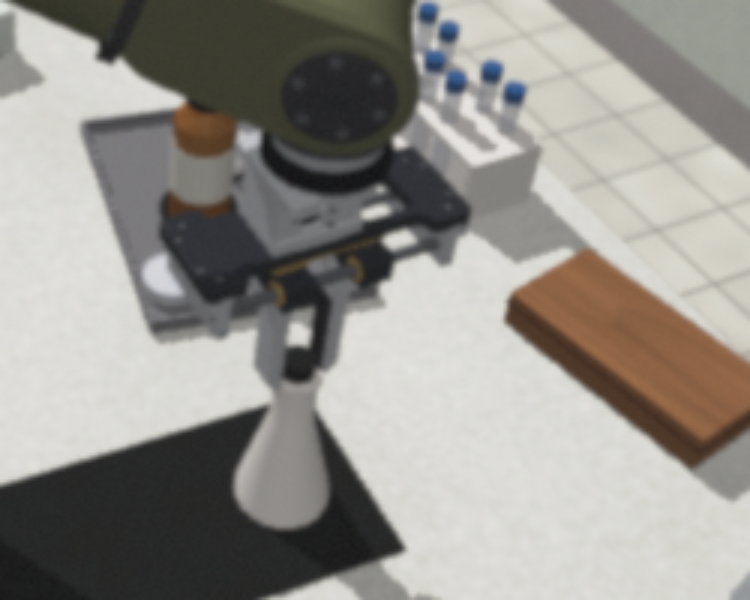

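>>> move_arm:
  increments:
    - [0.33,0,0,0,0,0,0]
    - [0.4,0,0,0,0,0,0]
    - [0.6,0,0,0,0,0,0]
    - [0.6,0,0,0,0,0,0]
    - [0.6,0,0,0,0,0,0]
    - [0.6,0,0,-0.2,0,0,0]
    - [0.6,0,0,-0.5,0,0,0]
    - [0.6,0,0,-0.5,0,0,0]
    - [0.6,0,0,-0.5,0,0,0]
    - [0.6,0,0,-0.5,0,0,0]
    - [0.6,0,0,-0.5,0,0,0]
    - [0.6,0,0,-0.5,0,0,0]

```text
time_s: 12.1
ee_pos: [0.5539, -0.3138, 0.254]
eef_rot: [3.141, 0.0, 1.57]
force: [0.2, 1.1, -0.4]
grip_width: 0.0565
grip_force: 0.0
```

>>> move_arm:
  increments:
    - [0.6,0.44,0.124,0,0,0,0]
    - [0.6,0.44,0.124,0,0,0,0]
    - [0.6,0.44,0.124,0,0,0,0]
    - [0.6,0.44,0.124,0,0,0,0]
    - [0.6,0.44,0.124,0,0,0,0]
    - [0.6,0.44,0.124,0,0,0,0]
    - [0.6,0.44,0.124,0,0,0,0]
    - [0.6,0.44,0.124,0,0,0,0]
    - [0.6,0.44,0.124,0,0,0,0]
    - [0.6,0.44,0.124,0,0,0,0]
    - [0.6,0.44,0.124,0,0,0,0]
    - [0.6,0.44,0.124,0,0,0,0]
    - [0.6,0.44,0.124,0,0,0,0]
    - [0.6,0,0,0.4,0,0,0]
    - [0.6,0,0,0.4,0,0,0]
    - [0.6,0,0,0.4,0,0,0]
    - [0.6,0,0,0.4,0,0,0]
    - [0.6,0,0,0.4,0,0,0]
    - [0.6,0,0,0.4,0,0,0]
    - [0.6,0,0,0.34,0,0,0]

```text
time_s: 14.1
ee_pos: [0.6349, -0.028, 0.1147]
eef_rot: [3.142, 0.0, 1.57]
force: [0.3, -0.2, 0.4]
grip_width: 0.0563
grip_force: 0.0
```

>>> move_arm:
  increments:
    - [0.6,0,0,0,0,0,0]
    - [0.6,0,0,0,0,0,0]
    - [0.52,0,0,0,0,0,0]
    - [0.48,0,0,0,0,0,0]
    - [0.44,0,0,0,0,0,0]
    - [0.4,0,0,0,0,0,0]
    - [0.36,0,0,0,0,0,0]
    - [0.32,0,0,0,0,0,0]
    - [0,0,0,0,0,0,0]
    - [0,0,0,0,0,0,0]
    - [0,0,0,0,0,0,0]
    - [0,0,0,0,0,0,0]
  force: 25

```text
time_s: 15.3
ee_pos: [0.635, -0.028, 0.1151]
eef_rot: [3.141, -0.0, 1.57]
force: [1.2, -0.5, 0.4]
grip_width: 0.0329
grip_force: 25.0
```

>>> move_arm:
  increments:
    - [0,0,0,-0.1,0,0,0]
    - [0,0,0,-0.2,0,0,0]
    - [0,0,0,-0.3,0,0,0]
    - [0,0,0,-0.4,0,0,0]
    - [0,0,0,-0.4,0,0,0]
    - [0,-0.375,-0.228,0,0,0,0]
    - [0,-0.375,-0.228,0,0,0,0]
    - [0,-0.375,-0.228,0,0,0,0]
    - [0,-0.375,-0.228,0,0,0,0]
    - [0,-0.375,-0.228,0,0,0,0]
    - [0,-0.375,-0.228,0,0,0,0]
    - [0,-0.375,-0.228,0,0,0,0]
    - [0,-0.375,-0.228,0,0,0,0]
    - [0,-0.375,-0.228,0,0,0,0]
    - [0,-0.375,-0.228,0,0,0,0]
    - [0,-0.375,-0.228,0,0,0,0]
    - [0,-0.375,-0.228,0,0,0,0]
    - [0,-0.375,-0.228,0,0,0,0]
    - [0,-0.375,-0.228,0,0,0,0]
    - [0,-0.375,-0.228,0,0,0,0]

```text
time_s: 17.3
ee_pos: [0.4633, -0.3099, 0.1863]
eef_rot: [3.141, 0.001, 1.57]
force: [0.2, 0.4, -3.8]
grip_width: 0.0329
grip_force: 25.0
```

>>> move_arm:
  increments:
    - [0,0,0,0,0,0,0]
    - [0,0,0,0,0,0,0]
    - [0,0,0,0.3,0,0,0]
    - [0,0,0,0.3,0,0,0]
    - [0,0,0,0.3,0,0,0]
    - [0,0,0,0.2,0,0,0]
    - [0,0,0,0.1,0,0,0]
    - [0,0,0,0.08,0,0,0]
    - [0,0,0,0.08,0,0,0]
    - [0,0,0,0.06,0,0,0]
    - [0,0,0,0,0,0,0]
    - [0,0,0,0,0,0,0]

```text
time_s: 18.5
ee_pos: [0.4637, -0.3091, 0.1141]
eef_rot: [3.142, 0.0, 1.57]
force: [0.1, -0.2, -4.1]
grip_width: 0.0331
grip_force: 25.0
```

```bash
python3 - <<'E'
from h import *
p=ctrl.camera("side");cv2.imwrite("pics/d.png",cv2.resize(p["color"][130:330,200:450],None,fx=3,fy=3))
E
```

```text
(no output)
```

View pics/d.png

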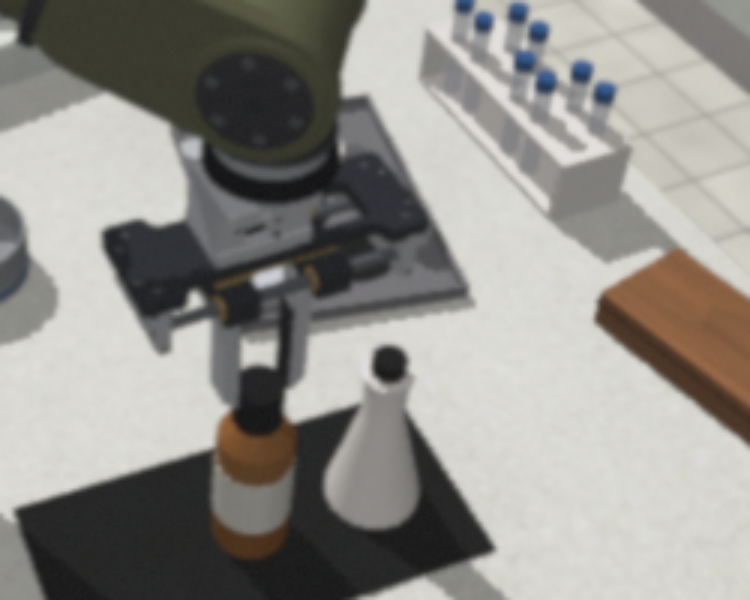

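The flask stands upright. The bottle is over the mat, but its weight is still on the wrist (−4 N), so I lower it slightly.

>>> move_arm:
  increments:
    - [0,0,0,0.02,0,0,0]
    - [0,0,0,0,0,0,0]
    - [0,0,0,0,0,0,0]

```text
time_s: 18.85
ee_pos: [0.464, -0.3095, 0.114]
eef_rot: [3.14, 0.001, 1.57]
force: [-2.3, 0.4, 5.4]
grip_width: 0.033
grip_force: 25.0
```

>>> move_arm:
  increments:
    - [0.38,0,0,0,0,0,0]
    - [0.45,0,0,0,0,0,0]
    - [0.6,0,0,0,0,0,0]
    - [0.6,0,0,0,0,0,0]
    - [0.6,0,0,0,0,0,0]
    - [0.6,0,0,-0.3,0,0,0]
    - [0.6,0,0,-0.5,0,0,0]
    - [0.6,0,0,-0.5,0,0,0]
    - [0.6,0,0,-0.5,0,0,0]
    - [0.6,0,0,-0.5,0,0,0]
    - [0.6,0,0,-0.5,0,0,0]

```text
time_s: 19.95
ee_pos: [0.4636, -0.309, 0.254]
eef_rot: [3.141, 0.0, 1.57]
force: [-0.4, -0.4, 1.0]
grip_width: 0.0563
grip_force: 0.0
```

>>> move_arm:
  increments:
    - [0.6,0.52,0.337,0,0,0,0]
    - [0.6,0.52,0.337,0,0,0,0]
    - [0.6,0.52,0.337,0,0,0,0]
    - [0.6,0.52,0.337,0,0,0,0]
    - [0.6,0.52,0.337,0,0,0,0]
    - [0.6,0.52,0.337,0,0,0,0]
    - [0.6,0.52,0.337,0,0,0,0]
    - [0.6,0.52,0.337,0,0,0,0]
    - [0.6,0.52,0.337,0,0,0,0]
    - [0.6,0.52,0.337,0,0,0,0]
    - [0.6,0.52,0.337,0,0,0,0]
    - [0.6,0.52,0.337,0,0,0,0]
    - [0.6,0.52,0.337,0,0,0,0]
    - [0.6,0,0,0.4,0,0,0]
    - [0.6,0,0,0.4,0,0,0]
    - [0.6,0,0,0.4,0,0,0]
    - [0.6,0,0,0.4,0,0,0]
    - [0.6,0,0,0.4,0,0,0]
    - [0.6,0,0,0.4,0,0,0]
    - [0.6,0,0,0.18,0,0,0]

```text
time_s: 21.95
ee_pos: [0.6823, 0.0287, 0.1218]
eef_rot: [-3.139, -0.0, 1.57]
force: [0.7, 0.6, 0.7]
grip_width: 0.0566
grip_force: 0.0
```

>>> move_arm:
  increments:
    - [0.6,0,0,0,0,0,0]
    - [0.6,0,0,0,0,0,0]
    - [0.52,0,0,0,0,0,0]
    - [0.48,0,0,0,0,0,0]
    - [0.44,0,0,0,0,0,0]
    - [0.4,0,0,0,0,0,0]
    - [0.36,0,0,0,0,0,0]
    - [0.32,0,0,0,0,0,0]
    - [0,0,0,0,0,0,0]
    - [0,0,0,0,0,0,0]
    - [0,0,0,0,0,0,0]
    - [0,0,0,0,0,0,0]
  force: 20

```text
time_s: 23.15
ee_pos: [0.6832, 0.0287, 0.1241]
eef_rot: [3.141, 0.0, 1.57]
force: [1.1, 0.4, 0.7]
grip_width: 0.0335
grip_force: 20.0
```

>>> move_arm:
  increments:
    - [0,0,0,-0.1,0,0,0]
    - [0,0,0,-0.2,0,0,0]
    - [0,0,0,-0.3,0,0,0]
    - [0,0,0,-0.4,0,0,0]
    - [0,0,0,-0.4,0,0,0]
    - [0,-0.256,-0.404,0,0,0,0]
    - [0,-0.256,-0.404,0,0,0,0]
    - [0,-0.256,-0.404,0,0,0,0]
    - [0,-0.256,-0.404,0,0,0,0]
    - [0,-0.256,-0.404,0,0,0,0]
    - [0,-0.256,-0.404,0,0,0,0]
    - [0,-0.256,-0.404,0,0,0,0]
    - [0,-0.256,-0.404,0,0,0,0]
    - [0,-0.256,-0.404,0,0,0,0]
    - [0,-0.256,-0.404,0,0,0,0]
    - [0,-0.256,-0.404,0,0,0,0]
    - [0,-0.256,-0.404,0,0,0,0]
    - [0,-0.256,-0.404,0,0,0,0]
    - [0,-0.256,-0.404,0,0,0,0]

```text
time_s: 25.05
ee_pos: [0.3994, -0.1507, 0.1952]
eef_rot: [3.14, 0.001, 1.57]
force: [1.1, -0.2, -1.4]
grip_width: 0.0336
grip_force: 20.0
```

>>> move_arm:
  increments:
    - [0,-0.385,-0.065,0,0,0,0]
    - [0,-0.385,-0.065,0,0,0,0]
    - [0,-0.385,-0.065,0,0,0,0]
    - [0,-0.385,-0.065,0,0,0,0]
    - [0,-0.385,-0.065,0,0,0,0]
    - [0,-0.385,-0.065,0,0,0,0]
    - [0,-0.385,-0.065,0,0,0,0]
    - [0,-0.385,-0.065,0,0,0,0]
    - [0,0,0,0,0,0,0]
    - [0,0,0,0,0,0,0]
    - [0,0,0,0.3,0,0,0]
    - [0,0,0,0.3,0,0,0]
    - [0,0,0,0.3,0,0,0]
    - [0,0,0,0.2,0,0,0]
    - [0,0,0,0.1,0,0,0]
    - [0,0,0,0.08,0,0,0]
    - [0,0,0,0.08,0,0,0]
    - [0,0,0,0.06,0,0,0]
    - [0,0,0,0,0,0,0]
    - [0,0,0,0,0,0,0]

```text
time_s: 27.05
ee_pos: [0.3739, -0.3042, 0.1231]
eef_rot: [3.142, 0.0, 1.57]
force: [0.3, -0.3, -1.6]
grip_width: 0.0338
grip_force: 20.0
```

>>> move_arm:
  increments:
    - [0,0,0,0.015,0,0,0]
    - [0,0,0,0,0,0,0]
    - [0.38,0,0,0,0,0,0]
    - [0.45,0,0,0,0,0,0]
    - [0.6,0,0,0,0,0,0]
    - [0.6,0,0,0,0,0,0]
    - [0.6,0,0,0,0,0,0]
    - [0.6,0,0,-0.3,0,0,0]
    - [0.6,0,0,-0.5,0,0,0]
    - [0.6,0,0,-0.5,0,0,0]
    - [0.6,0,0,-0.5,0,0,0]
    - [0.6,0,0,-0.5,0,0,0]
    - [0.6,0,0,-0.5,0,0,0]

```text
time_s: 28.35
ee_pos: [0.3738, -0.3041, 0.2632]
eef_rot: [-3.142, -0.0, 1.57]
force: [-0.1, 0.4, 0.3]
grip_width: 0.0565
grip_force: 0.0
```

```bash
python3 - <<'E'
from h import *
p=ctrl.camera("side");cv2.imwrite("pics/e.png",cv2.resize(p["color"][100:370,120:480],None,fx=2.2,fy=2.2))
print(ctrl.get_obs()["ee_pos"])
E
```

```text
[ 0.37463366 -0.30480554  0.26727002]
```

View pics/e.png

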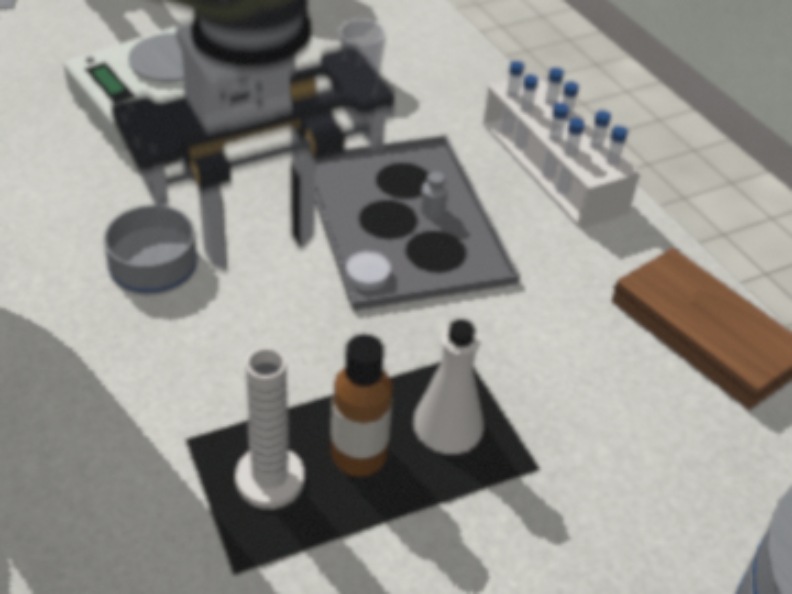

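All three stand upright on the mat and the weight is untouched. Now I go above the weight.

>>> move_arm:
  increments:
    - [0.6,0.3165,0.374,0,0,0,0]
    - [0.6,0.3165,0.374,0,0,0,0]
    - [0.6,0.3165,0.374,0,0,0,0]
    - [0.6,0.3165,0.374,0,0,0,0]
    - [0.6,0.3165,0.374,0,0,0,0]
    - [0.6,0.3165,0.374,0,0,0,0]
    - [0.6,0.3165,0.374,0,0,0,0]
    - [0.6,0.3165,0.374,0,0,0,0]
    - [0.6,0.3165,0.374,0,0,0,0]
    - [0.6,0.3165,0.374,0,0,0,0]
    - [0.6,0.3165,0.374,0,0,0,0]
    - [0.6,0.3165,0.374,0,0,0,0]
    - [0.6,0.3165,0.374,0,0,0,0]
    - [0.6,0.3165,0.374,0,0,0,0]
    - [0.6,0.3165,0.374,0,0,0,0]
    - [0.6,0.3165,0.374,0,0,0,0]
    - [0.6,0.3165,0.374,0,0,0,0]

```text
time_s: 30.1
ee_pos: [0.6928, -0.0348, 0.2618]
eef_rot: [-3.141, -0.0, 1.57]
force: [-0.2, -0.6, -0.2]
grip_width: 0.0563
grip_force: 0.0
```

>>> move_arm:
  increments:
    - [0.6,0,0,0.45,0,0,0]
    - [0.6,0,0,0.45,0,0,0]
    - [0.6,0,0,0.45,0,0,0]
    - [0.6,0,0,0.45,0,0,0]
    - [0.6,0,0,0.45,0,0,0]
    - [0.6,0,0,0,0,0,0]
    - [0.6,0,0,0,0,0,0]

```text
time_s: 30.8
ee_pos: [0.6922, -0.0355, 0.1502]
eef_rot: [-3.142, -0.0, 1.57]
force: [0.6, -0.8, 0.2]
grip_width: 0.0561
grip_force: 0.0
```

```bash
python3 - <<'E'
from h import *
p,T=wrist("w3")
for d in ctrl.cut_out("weight",p)[:2]:
    ys,xs=np.nonzero(d["mask"]);print(round(d["conf"],2),d["centre"],ys.min(),ys.max(),xs.min(),xs.max(),atz(p,d["centre"],.04,T))
print(proj(p,[.692,-.035,.056],T))
E
```

```text
tcp [ 0.6922 -0.0355  0.1502] [-3.142 -0.     1.57 ] t 30.8 w 0.0561
0.71 [184.0, 253.0] 165 198 241 268 [ 0.69023179 -0.03511714  0.04      ]
[[254.80086124 187.79934923]]
```

View pics/w3.png

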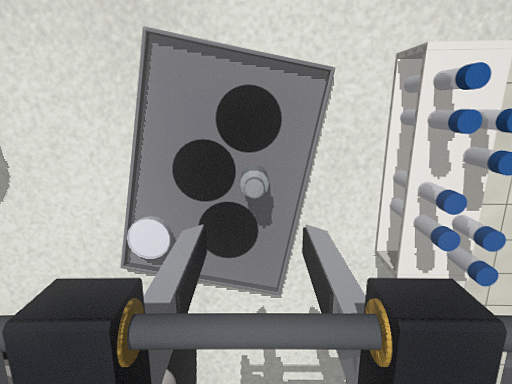

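The knob is at (254,187), where it was predicted. I descend and grip the body.

>>> move_arm:
  increments:
    - [0.6,0,0,0.4,0,0,0]
    - [0.6,0,0,0.4,0,0,0]
    - [0.6,0,0,0.4,0,0,0]
    - [0.6,0,0,0.4,0,0,0]
    - [0.6,0,0,0.4,0,0,0]
    - [0.6,0,0,0.3,0,0,0]
    - [0.6,0,0,0.3,0,0,0]
    - [0.6,0,0,0.15,0,0,0]
    - [0.6,0,0,0,0,0,0]
    - [0.6,0,0,0,0,0,0]

```text
time_s: 31.9
ee_pos: [0.6925, -0.0355, 0.013]
eef_rot: [3.141, 0.0, 1.57]
force: [0.4, 1.2, -0.1]
grip_width: 0.0566
grip_force: 0.0
```

>>> move_arm:
  increments:
    - [0.48,0,0,0,0,0,0]
    - [0.44,0,0,0,0,0,0]
    - [0.4,0,0,0,0,0,0]
    - [0.36,0,0,0,0,0,0]
    - [0.32,0,0,0,0,0,0]
    - [0.28,0,0,0,0,0,0]
    - [0,0,0,0,0,0,0]
    - [0,0,0,0,0,0,0]
    - [0,0,0,0,0,0,0]
    - [0,0,0,0,0,0,0]
  force: 30

```text
time_s: 32.9
ee_pos: [0.6921, -0.0355, 0.0122]
eef_rot: [3.142, 0.0, 1.57]
force: [-0.5, -0.5, -0.9]
grip_width: 0.019
grip_force: 30.0
```

```bash
python3 - <<'E'
from h import *
o=ctrl.get_obs();print(o["ee_pos"],o["grip_width"],o["grip_force"],o["moment"])
p=ctrl.camera("side");c=ctrl.camera("scene")
a=cv2.resize(p["color"][140:240,270:370],None,fx=4,fy=4);b=cv2.resize(c["color"][170:270,160:260],None,fx=4,fy=4)
cv2.imwrite("pics/f.png",np.hstack([a,b]))
E
```

```text
[ 0.69209093 -0.03545964  0.01220992] 0.018995408830954363 30.000059902668 [-0.07400328  0.08107494  0.014724  ]
```

View pics/f.png

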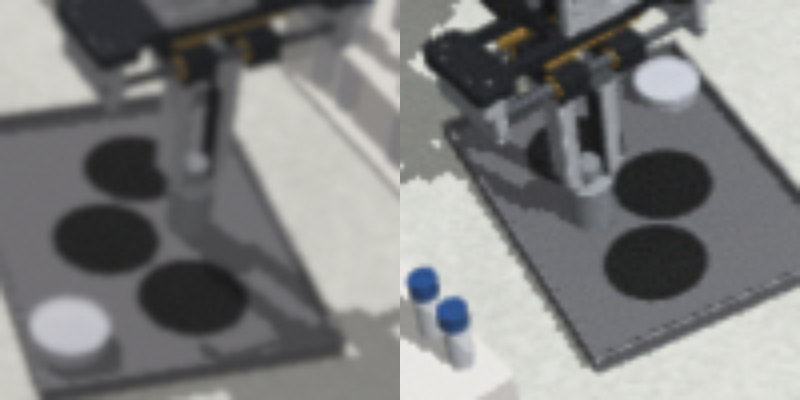

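The fingers hold the weight by its knob, with the tips just above the body. That grip is usable, so I lift gently and check.

>>> move_arm:
  increments:
    - [0,0,0,-0.04,0,0,0]
    - [0,0,0,-0.06,0,0,0]
    - [0,0,0,-0.1,0,0,0]
    - [0,0,0,0,0,0,0]
    - [0,0,0,0,0,0,0]
    - [0,0,0,0,0,0,0]

```text
time_s: 33.6
ee_pos: [0.692, -0.0354, 0.0221]
eef_rot: [-3.141, -0.0, 1.57]
force: [0.0, 0.0, -2.6]
grip_width: 0.019
grip_force: 30.0
```

```bash
python3 - <<'E'
from h import *
o=ctrl.get_obs();print(o["ee_pos"],o["grip_width"],o["grip_force"],o["force"])
p=ctrl.camera("side");c=ctrl.camera("scene")
a=cv2.resize(p["color"][140:240,270:370],None,fx=4,fy=4);b=cv2.resize(c["color"][170:270,160:260],None,fx=4,fy=4)
cv2.imwrite("pics/g.png",np.hstack([a,b]))
E
```

```text
[ 0.69200968 -0.03544954  0.02209014] 0.018958424138575004 29.999586045742035 [ 0.04621743  0.01969513 -2.59429552]
```

View pics/g.png

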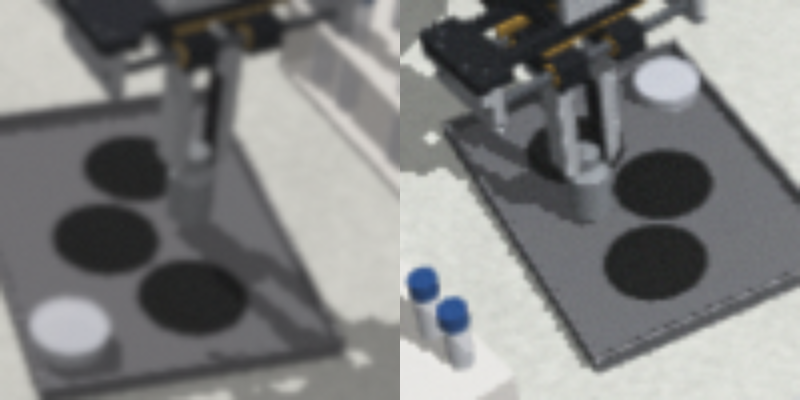

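The weight is lifted and upright. I carry it to a viewpoint beside the pan.

>>> move_arm:
  increments:
    - [0,0,0,-0.2,0,0,0]
    - [0,0,0,-0.3,0,0,0]
    - [0,0,0,-0.3,0,0,0]
    - [0,0,0,-0.4,0,0,0]
    - [0,0,0,-0.4,0,0,0]
    - [0,0,0,-0.4,0,0,0]
    - [0,0,0,-0.4,0,0,0]
    - [0,0,0,-0.4,0,0,0]
    - [0,0,0,-0.4,0,0,0]
    - [0,0,0,-0.3,0,0,0]
    - [0,0,0,-0.1,0,0,0]

```text
time_s: 34.8
ee_pos: [0.6926, -0.0355, 0.2057]
eef_rot: [3.137, 0.0, 1.57]
force: [0.9, -0.4, -1.9]
grip_width: 0.0188
grip_force: 30.0
```

>>> move_arm:
  increments:
    - [0,0.157,-0.135,0,0,0,0]
    - [0,0.3,-0.257,0,0,0,0]
    - [0,0.3,-0.257,0,0,0,0]
    - [0,0.3,-0.257,0,0,0,0]
    - [0,0.3,-0.257,0,0,0,0]
    - [0,0.3,-0.257,0,0,0,0]
    - [0,0.3,-0.257,0,0,0,0]
    - [0,0.3,-0.257,0,0,0,0]
    - [0,0.3,-0.257,0,0,0,0]
    - [0,0.3,-0.257,0,0,0,0]
    - [0,0.3,-0.257,0,0,0,0]
    - [0,0.3,-0.257,0,0,0,0]
    - [0,0.3,-0.257,0,0,0,0]
    - [0,0.3,-0.257,0,0,0,0]
    - [0,0.3,-0.257,0,0,0,0]
    - [0,0.3,-0.257,0,0,0,0]
    - [0,0.053,-0.05,0,0,0,0]
    - [0,0,0,0,0,0,0]
    - [0,0,0,0,0,0,0]

```text
time_s: 36.7
ee_pos: [0.4904, 0.1999, 0.202]
eef_rot: [-3.142, 0.0, 1.57]
force: [-0.5, 0.2, -1.6]
grip_width: 0.0188
grip_force: 30.0
```

```bash
python3 - <<'E'
from h import *
p,T=wrist("w4")
print(ctrl.get_obs()["force"])
m=ctrl.cut_out("balance",p)[0]["mask"]
g=cv2.GaussianBlur(cv2.cvtColor(p["color"],6),(5,5),0)
print(proj(p,[.493,.309,.065],T), "r", proj(p,[.548,.309,.065],T))
e=cv2.Canny(g,40,90)
c0=proj(p,[.493,.309,.065],T)[0]
cs=[c for c in cv2.findContours(e,cv2.RETR_LIST,cv2.CHAIN_APPROX_NONE)[0] if len(c)>30]
for c in cs:
    w=np.array([atz(p,(r,q),.065,T)[:2] for q,r in c[:,0]],np.float32)
    A=np.c_[2*w,np.ones(len(w))];s=np.linalg.lstsq(A,(w**2).sum(1),rcond=None)[0];R=np.sqrt(s[2]+s[0]**2+s[1]**2)
    res=np.abs(np.hypot(*(w-s[:2]).T)-R).mean()
    if .04<R<.07 and res<.003: print(len(c),np.round(s[:2],4),round(R,4),round(res,4))
E
```

```text
tcp [0.4904 0.1999 0.202 ] [-3.142  0.     1.57 ] t 36.7 w 0.0188
[ 1.15033966  0.73889395 -2.15402212]
[[257.54505879  70.94312082]] r [[313.04872943  70.81475563]]
63 [ 6.324e-01 -6.000e-04] 0.051 0.0005
87 [0.6177 0.1009] 0.0527 0.0015
343 [0.4857 0.3077] 0.0571 0.0016
347 [0.4857 0.3076] 0.0573 0.0017
148 [0.7228 0.3861] 0.0506 0.0004
```

View pics/w4.png

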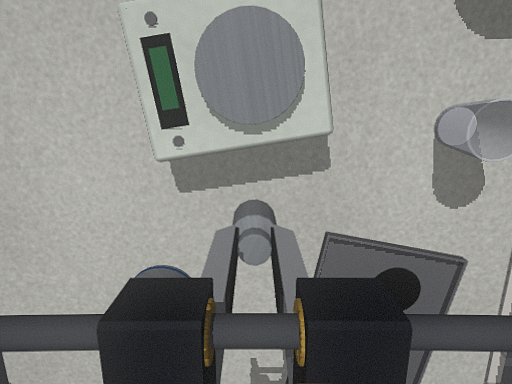

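The pan centre is at about (249.5,65), which is world (0.485, 0.312). I move over it and lower.

>>> move_arm:
  increments:
    - [0,0.28,-0.0135,0,0,0,0]
    - [0,0.28,-0.0135,0,0,0,0]
    - [0,0.28,-0.0135,0,0,0,0]
    - [0,0.28,-0.0135,0,0,0,0]
    - [0,0.28,-0.0135,0,0,0,0]
    - [0,0.28,-0.0135,0,0,0,0]
    - [0,0.28,-0.0135,0,0,0,0]
    - [0,0.28,-0.0135,0,0,0,0]
    - [0,0,0,0,0,0,0]
    - [0,0,0,0.3,0,0,0]
    - [0,0,0,0.4,0,0,0]
    - [0,0,0,0.4,0,0,0]
    - [0,0,0,0.4,0,0,0]
    - [0,0,0,0.4,0,0,0]
    - [0,0,0,0.3,0,0,0]
    - [0,0,0,0.2,0,0,0]
    - [0,0,0,0.1,0,0,0]
    - [0,0,0,0,0,0,0]
    - [0,0,0,0,0,0,0]

```text
time_s: 38.7
ee_pos: [0.4854, 0.3124, 0.0779]
eef_rot: [3.141, -0.0, 1.57]
force: [-0.2, 0.1, -2.6]
grip_width: 0.0186
grip_force: 30.0
```

>>> move_arm:
  increments:
    - [0,0,0,0.03,0,0,0]
    - [0,0,0,0,0,0,0]
    - [0,0,0,0,0,0,0]

```text
time_s: 39.0
ee_pos: [0.4851, 0.3123, 0.076]
eef_rot: [3.141, -0.0, 1.57]
force: [-0.0, -0.2, -1.3]
grip_width: 0.0191
grip_force: 30.0
```

>>> move_arm:
  increments:
    - [0,0,0,0.02,0,0,0]
    - [0,0,0,0,0,0,0]
    - [0,0,0,0,0,0,0]

```text
time_s: 39.3
ee_pos: [0.485, 0.3122, 0.0747]
eef_rot: [-3.142, 0.0, 1.57]
force: [-0.4, 0.6, -2.0]
grip_width: 0.0192
grip_force: 30.0
```

>>> move_arm:
  increments:
    - [0,0,0,0.02,0,0,0]
    - [0,0,0,0,0,0,0]
    - [0,0,0,0,0,0,0]

```text
time_s: 39.6
ee_pos: [0.485, 0.3122, 0.0736]
eef_rot: [-3.141, 0.0, 1.57]
force: [-0.3, 0.6, -3.1]
grip_width: 0.0186
grip_force: 30.0
```

>>> move_arm:
  increments:
    - [0,0,0,0.01,0,0,0]
    - [0,0,0,0.01,0,0,0]
    - [0,0,0,0,0,0,0]
    - [0,0,0,0,0,0,0]

```text
time_s: 40.0
ee_pos: [0.4851, 0.3124, 0.0731]
eef_rot: [3.141, -0.0, 1.57]
force: [-1.3, -0.3, 5.0]
grip_width: 0.0192
grip_force: 30.0
```

>>> move_arm:
  increments:
    - [0.22,0,0,0,0,0,0]
    - [0.25,0,0,0,0,0,0]
    - [0.3,0,0,0,0,0,0]
    - [0.45,0,0,0,0,0,0]
    - [0.6,0,0,0,0,0,0]
    - [0.6,0,0,0,0,0,0]
    - [0.6,0,0,0,0,0,0]
    - [0.6,0,0,-0.2,0,0,0]
    - [0.6,0,0,-0.4,0,0,0]
    - [0.6,0,0,-0.5,0,0,0]
    - [0.6,0,0,-0.5,0,0,0]
    - [0.6,0,0,-0.5,0,0,0]
    - [0.6,0,0,-0.5,0,0,0]
    - [0.6,0,0,0,0,0,0]
    - [0.6,0,0,0,0,0,0]

```text
time_s: 41.5
ee_pos: [0.4851, 0.3123, 0.2032]
eef_rot: [3.141, -0.0, 1.57]
force: [0.1, 0.1, -0.5]
grip_width: 0.0564
grip_force: 0.0
```

```bash
python3 - <<'E'
from h import *
p,T=wrist("w5")
for n,q in [("knob",[.485,.312,.117]),("pan",[.485,.312,.065])]: print(n,proj(p,q,T))
E
```

```text
tcp [0.4851 0.3123 0.2032] [ 3.141 -0.     1.57 ] t 41.5 w 0.0564
knob [[254.88762935 190.69046585]]
pan [[254.70908608 178.55437917]]
```

View pics/w5.png

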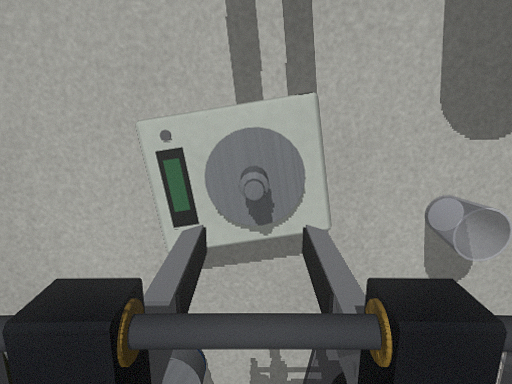

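The weight stands centred: the knob is at (255,188) and the pan centre at (255,179), as predicted. Next I take the vessels back, cylinder first.

>>> move_arm:
  increments:
    - [0.6,0,0,-0.4,0,0,0]
    - [0.6,0,0,-0.4,0,0,0]
    - [0.6,0,0,-0.4,0,0,0]

```text
time_s: 41.85
ee_pos: [0.4847, 0.312, 0.2623]
eef_rot: [-3.14, 0.001, 1.57]
force: [-0.4, -0.4, -0.4]
grip_width: 0.0563
grip_force: 0.0
```

>>> move_arm:
  increments:
    - [0.6,-0.6165,-0.111,0,0,0,0]
    - [0.6,-0.6165,-0.111,0,0,0,0]
    - [0.6,-0.6165,-0.111,0,0,0,0]
    - [0.6,-0.6165,-0.111,0,0,0,0]
    - [0.6,-0.6165,-0.111,0,0,0,0]
    - [0.6,-0.6165,-0.111,0,0,0,0]
    - [0.6,-0.6165,-0.111,0,0,0,0]
    - [0.6,-0.6165,-0.111,0,0,0,0]
    - [0.6,-0.6165,-0.111,0,0,0,0]
    - [0.6,-0.6165,-0.111,0,0,0,0]
    - [0.6,-0.6165,-0.111,0,0,0,0]
    - [0.6,-0.6165,-0.111,0,0,0,0]
    - [0.6,-0.6165,-0.111,0,0,0,0]
    - [0.6,-0.6165,-0.111,0,0,0,0]
    - [0.6,-0.6165,-0.111,0,0,0,0]
    - [0.6,-0.6165,-0.111,0,0,0,0]
    - [0.6,-0.6165,-0.111,0,0,0,0]
    - [0.6,-0.6165,-0.111,0,0,0,0]
    - [0.6,-0.6165,-0.111,0,0,0,0]
    - [0.6,-0.6165,-0.111,0,0,0,0]

```text
time_s: 43.85
ee_pos: [0.3727, -0.3052, 0.2617]
eef_rot: [-3.14, -0.001, 1.57]
force: [-0.7, 0.5, -0.2]
grip_width: 0.0563
grip_force: 0.0
```

>>> move_arm:
  increments:
    - [0.6,0,0,0,0,0,0]
    - [0.6,0,0,0,0,0,0]
    - [0.6,0,0,0,0,0,0]

```text
time_s: 44.15
ee_pos: [0.3735, -0.3034, 0.2623]
eef_rot: [-3.141, -0.001, 1.57]
force: [-0.8, 0.4, 0.3]
grip_width: 0.0564
grip_force: 0.0
```

>>> move_arm:
  increments:
    - [0.6,0,0,0.45,0,0,0]
    - [0.6,0,0,0.45,0,0,0]
    - [0.6,0,0,0.45,0,0,0]
    - [0.6,0,0,0.45,0,0,0]
    - [0.6,0,0,0.45,0,0,0]
    - [0.6,0,0,0.4,0,0,0]
    - [0.6,0,0,0.13,0,0,0]
    - [0.6,0,0,0,0,0,0]
    - [0.52,0,0,0,0,0,0]
    - [0.44,0,0,0,0,0,0]
    - [0.38,0,0,0,0,0,0]
    - [0.34,0,0,0,0,0,0]
    - [0,0,0,0,0,0,0]
    - [0,0,0,0,0,0,0]
    - [0,0,0,0,0,0,0]
    - [0,0,0,0,0,0,0]
  force: 20

```text
time_s: 45.75
ee_pos: [0.3738, -0.3044, 0.1243]
eef_rot: [3.141, 0.001, 1.57]
force: [1.2, 0.6, 5.5]
grip_width: 0.0336
grip_force: 20.0
```

>>> move_arm:
  increments:
    - [0,0,0,-0.1,0,0,0]
    - [0,0,0,-0.2,0,0,0]
    - [0,0,0,-0.3,0,0,0]
    - [0,0,0,-0.4,0,0,0]
    - [0,0,0,-0.4,0,0,0]
    - [0,0.385,0.065,0,0,0,0]
    - [0,0.385,0.065,0,0,0,0]
    - [0,0.385,0.065,0,0,0,0]
    - [0,0.385,0.065,0,0,0,0]
    - [0,0.385,0.065,0,0,0,0]
    - [0,0.385,0.065,0,0,0,0]
    - [0,0.385,0.065,0,0,0,0]
    - [0,0.385,0.065,0,0,0,0]

```text
time_s: 47.05
ee_pos: [0.3994, -0.1494, 0.1942]
eef_rot: [-3.141, 0.0, 1.57]
force: [-0.1, 0.4, -2.3]
grip_width: 0.0341
grip_force: 20.0
```

>>> move_arm:
  increments:
    - [0,0.256,0.404,0,0,0,0]
    - [0,0.256,0.404,0,0,0,0]
    - [0,0.256,0.404,0,0,0,0]
    - [0,0.256,0.404,0,0,0,0]
    - [0,0.256,0.404,0,0,0,0]
    - [0,0.256,0.404,0,0,0,0]
    - [0,0.256,0.404,0,0,0,0]
    - [0,0.256,0.404,0,0,0,0]
    - [0,0.256,0.404,0,0,0,0]
    - [0,0.256,0.404,0,0,0,0]
    - [0,0.256,0.404,0,0,0,0]
    - [0,0.256,0.404,0,0,0,0]
    - [0,0.256,0.404,0,0,0,0]
    - [0,0.256,0.404,0,0,0,0]
    - [0,0,0,0,0,0,0]
    - [0,0,0,0,0,0,0]
    - [0,0,0,0,0,0,0]

```text
time_s: 48.75
ee_pos: [0.682, 0.0282, 0.194]
eef_rot: [-3.141, 0.0, 1.569]
force: [-0.2, -0.7, -1.3]
grip_width: 0.0339
grip_force: 20.0
```

>>> move_arm:
  increments:
    - [0,0.01,0.01,0.3,0,0,0]
    - [0,0,0,0.3,0,0,0]
    - [0,0,0,0.3,0,0,0]
    - [0,0,0,0.2,0,0,0]
    - [0,0,0,0.1,0,0,0]
    - [0,0,0,0.08,0,0,0]
    - [0,0,0,0.06,0,0,0]
    - [0,0,0,0.02,0,0,0]
    - [0,0,0,0,0,0,0]
    - [0,0,0,0,0,0,0]

```text
time_s: 49.75
ee_pos: [0.6832, 0.0293, 0.1261]
eef_rot: [3.141, 0.0, 1.57]
force: [0.6, 0.3, -2.2]
grip_width: 0.0337
grip_force: 20.0
```

>>> move_arm:
  increments:
    - [0,0,0,0.02,0,0,0]
    - [0,0,0,0,0,0,0]
    - [0,0,0,0,0,0,0]

```text
time_s: 50.05
ee_pos: [0.6834, 0.0293, 0.1253]
eef_rot: [3.14, -0.0, 1.57]
force: [0.9, -0.1, 2.4]
grip_width: 0.0339
grip_force: 20.0
```

>>> move_arm:
  increments:
    - [0.38,0,0,0,0,0,0]
    - [0.45,0,0,0,0,0,0]
    - [0.6,0,0,0,0,0,0]
    - [0.6,0,0,0,0,0,0]
    - [0.6,0,0,0,0,0,0]
    - [0.6,0,0,-0.1,0,0,0]
    - [0.6,0,0,-0.5,0,0,0]
    - [0.6,0,0,-0.5,0,0,0]
    - [0.6,0,0,-0.5,0,0,0]
    - [0.6,0,0,-0.5,0,0,0]
    - [0.6,0,0,-0.5,0,0,0]

```text
time_s: 51.15
ee_pos: [0.6829, 0.0293, 0.2563]
eef_rot: [3.141, -0.0, 1.57]
force: [-0.4, -0.3, 0.5]
grip_width: 0.056
grip_force: 0.0
```

>>> move_arm:
  increments:
    - [0.6,-0.52,-0.337,0,0,0,0]
    - [0.6,-0.52,-0.337,0,0,0,0]
    - [0.6,-0.52,-0.337,0,0,0,0]
    - [0.6,-0.52,-0.337,0,0,0,0]
    - [0.6,-0.52,-0.337,0,0,0,0]
    - [0.6,-0.52,-0.337,0,0,0,0]
    - [0.6,-0.52,-0.337,0,0,0,0]
    - [0.6,-0.52,-0.337,0,0,0,0]
    - [0.6,-0.52,-0.337,0,0,0,0]
    - [0.6,-0.52,-0.337,0,0,0,0]
    - [0.6,-0.52,-0.337,0,0,0,0]
    - [0.6,-0.52,-0.337,0,0,0,0]
    - [0.6,-0.52,-0.337,0,0,0,0]
    - [0.6,0,0,0,0,0,0]
    - [0.6,0,0,0,0,0,0]
    - [0.6,0,0,0,0,0,0]

```text
time_s: 52.75
ee_pos: [0.4641, -0.3079, 0.2549]
eef_rot: [3.141, 0.0, 1.57]
force: [-0.6, 1.1, -0.4]
grip_width: 0.056
grip_force: 0.0
```

```bash
python3 - <<'E'
from h import *
p=ctrl.camera("scene");q=ctrl.camera("side")
for x,z in((p,.169),(q,.169)):
    d=ctrl.cut_out("cylinder",x)[0];ys,xs=np.nonzero(d["mask"]);k=ys.min();print(d["conf"],"top",k,xs[ys<k+4].mean(),"was 184,220.7 / 127,306.8", xs.min(),xs.max(),ys.max())
E
```

```text
0.73 top 184 221.12820512820514 was 184,220.7 / 127,306.8 214 236 244
0.75 top 150 302.0 was 184,220.7 / 127,306.8 292 305 188
```

>>> move_arm:
  increments:
    - [0.6,0,0,0.45,0,0,0]
    - [0.6,0,0,0.45,0,0,0]
    - [0.6,0,0,0.45,0,0,0]
    - [0.6,0,0,0.45,0,0,0]
    - [0.6,0,0,0.45,0,0,0]
    - [0.6,0,0,0.4,0,0,0]
    - [0.6,0,0,0.15,0,0,0]
    - [0.6,0,0,0,0,0,0]
    - [0.52,0,0,0,0,0,0]
    - [0.44,0,0,0,0,0,0]
    - [0.38,0,0,0,0,0,0]
    - [0.34,0,0,0,0,0,0]
    - [0,0,0,0,0,0,0]
    - [0,0,0,0,0,0,0]
    - [0,0,0,0,0,0,0]
    - [0,0,0,0,0,0,0]
  force: 25

```text
time_s: 54.55
ee_pos: [0.4638, -0.3088, 0.1152]
eef_rot: [3.141, 0.001, 1.57]
force: [-1.4, -0.1, 4.4]
grip_width: 0.0328
grip_force: 25.0
```

>>> move_arm:
  increments:
    - [0,0,0,-0.1,0,0,0]
    - [0,0,0,-0.2,0,0,0]
    - [0,0,0,-0.3,0,0,0]
    - [0,0,0,-0.4,0,0,0]
    - [0,0,0,-0.4,0,0,0]
    - [0,0.375,0.228,0,0,0,0]
    - [0,0.375,0.228,0,0,0,0]
    - [0,0.375,0.228,0,0,0,0]
    - [0,0.375,0.228,0,0,0,0]
    - [0,0.375,0.228,0,0,0,0]
    - [0,0.375,0.228,0,0,0,0]
    - [0,0.375,0.228,0,0,0,0]
    - [0,0.375,0.228,0,0,0,0]
    - [0,0.375,0.228,0,0,0,0]
    - [0,0.375,0.228,0,0,0,0]
    - [0,0.375,0.228,0,0,0,0]
    - [0,0.375,0.228,0,0,0,0]
    - [0,0.375,0.228,0,0,0,0]
    - [0,0.375,0.228,0,0,0,0]
    - [0,0.375,0.228,0,0,0,0]

```text
time_s: 56.55
ee_pos: [0.6352, -0.0266, 0.185]
eef_rot: [-3.141, -0.0, 1.57]
force: [-0.1, 0.7, -2.9]
grip_width: 0.0329
grip_force: 25.0
```

>>> move_arm:
  increments:
    - [0,0,0,0,0,0,0]
    - [0,0,0,0,0,0,0]
    - [0,0,0,0.3,0,0,0]
    - [0,0,0,0.3,0,0,0]
    - [0,0,0,0.3,0,0,0]
    - [0,0,0,0.2,0,0,0]
    - [0,0,0,0.1,0,0,0]
    - [0,0,0,0.08,0,0,0]
    - [0,0,0,0.06,0,0,0]
    - [0,0,0,0.02,0,0,0]
    - [0,0,0,0,0,0,0]
    - [0,0,0,0,0,0,0]

```text
time_s: 57.75
ee_pos: [0.6351, -0.0274, 0.117]
eef_rot: [3.141, 0.0, 1.57]
force: [0.6, 0.5, -3.5]
grip_width: 0.0327
grip_force: 25.0
```

>>> move_arm:
  increments:
    - [0,0,0,0.02,0,0,0]
    - [0,0,0,0,0,0,0]
    - [0,0,0,0,0,0,0]

```text
time_s: 58.05
ee_pos: [0.6352, -0.0275, 0.1163]
eef_rot: [3.141, 0.0, 1.57]
force: [-0.5, -0.3, 3.4]
grip_width: 0.0331
grip_force: 25.0
```

>>> move_arm:
  increments:
    - [0.38,0,0,0,0,0,0]
    - [0.45,0,0,0,0,0,0]
    - [0.6,0,0,0,0,0,0]
    - [0.6,0,0,0,0,0,0]
    - [0.6,0,0,0,0,0,0]
    - [0.6,0,0,-0.3,0,0,0]
    - [0.6,0,0,-0.5,0,0,0]
    - [0.6,0,0,-0.5,0,0,0]
    - [0.6,0,0,-0.5,0,0,0]
    - [0.6,0,0,-0.5,0,0,0]
    - [0.6,0,0,-0.5,0,0,0]

```text
time_s: 59.15
ee_pos: [0.6348, -0.0274, 0.2581]
eef_rot: [3.14, 0.0, 1.57]
force: [0.4, -0.6, -0.4]
grip_width: 0.0566
grip_force: 0.0
```

>>> move_arm:
  increments:
    - [0.6,-0.441,-0.1246,0,0,0,0]
    - [0.6,-0.441,-0.1246,0,0,0,0]
    - [0.6,-0.441,-0.1246,0,0,0,0]
    - [0.6,-0.441,-0.1246,0,0,0,0]
    - [0.6,-0.441,-0.1246,0,0,0,0]
    - [0.6,-0.441,-0.1246,0,0,0,0]
    - [0.6,-0.441,-0.1246,0,0,0,0]
    - [0.6,-0.441,-0.1246,0,0,0,0]
    - [0.6,-0.441,-0.1246,0,0,0,0]
    - [0.6,-0.441,-0.1246,0,0,0,0]
    - [0.6,-0.441,-0.1246,0,0,0,0]
    - [0.6,-0.441,-0.1246,0,0,0,0]
    - [0.6,-0.441,-0.1246,0,0,0,0]
    - [0.6,0,0,0,0,0,0]
    - [0.6,0,0,0,0,0,0]
    - [0.6,0,0,0,0,0,0]

```text
time_s: 60.75
ee_pos: [0.554, -0.3132, 0.2563]
eef_rot: [3.141, 0.0, 1.571]
force: [-0.0, -0.8, 0.5]
grip_width: 0.0563
grip_force: 0.0
```

>>> move_arm:
  increments:
    - [0.6,0,0,0.45,0,0,0]
    - [0.6,0,0,0.45,0,0,0]
    - [0.6,0,0,0.45,0,0,0]
    - [0.6,0,0,0.45,0,0,0]
    - [0.6,0,0,0.45,0,0,0]
    - [0.6,0,0,0.45,0,0,0]
    - [0.6,0,0,0.4,0,0,0]
    - [0.6,0,0,0.14,0,0,0]
    - [0.6,0,0,0,0,0,0]
    - [0.52,0,0,0,0,0,0]
    - [0.44,0,0,0,0,0,0]
    - [0.38,0,0,0,0,0,0]
    - [0.34,0,0,0,0,0,0]
    - [0.3,0,0,0,0,0,0]
    - [0.26,0,0,0,0,0,0]
    - [0,0,0,0,0,0,0]
    - [0,0,0,0,0,0,0]
    - [0,0,0,0,0,0,0]
    - [0,0,0,0,0,0,0]
  force: 20

```text
time_s: 62.65
ee_pos: [0.5539, -0.3141, 0.094]
eef_rot: [3.141, 0.0, 1.57]
force: [1.5, 0.2, 3.8]
grip_width: 0.028
grip_force: 20.0
```

>>> move_arm:
  increments:
    - [0,0,0,-0.1,0,0,0]
    - [0,0,0,-0.2,0,0,0]
    - [0,0,0,-0.3,0,0,0]
    - [0,0,0,-0.4,0,0,0]
    - [0,0,0,-0.4,0,0,0]
    - [0,0.361,0.178,0,0,0,0]
    - [0,0.361,0.178,0,0,0,0]
    - [0,0.361,0.178,0,0,0,0]
    - [0,0.361,0.178,0,0,0,0]
    - [0,0.361,0.178,0,0,0,0]
    - [0,0.361,0.178,0,0,0,0]
    - [0,0.361,0.178,0,0,0,0]
    - [0,0.361,0.178,0,0,0,0]
    - [0,0.361,0.178,0,0,0,0]
    - [0,0.361,0.178,0,0,0,0]
    - [0,0.361,0.178,0,0,0,0]
    - [0,0.361,0.178,0,0,0,0]
    - [0,0,0,0,0,0,0]
    - [0,0,0,0,0,0,0]

```text
time_s: 64.55
ee_pos: [0.6608, -0.0972, 0.1637]
eef_rot: [-3.141, 0.0, 1.571]
force: [-0.3, 0.2, -1.2]
grip_width: 0.0283
grip_force: 20.0
```

>>> move_arm:
  increments:
    - [0,0,0,0.3,0,0,0]
    - [0,0,0,0.3,0,0,0]
    - [0,0,0,0.3,0,0,0]
    - [0,0,0,0.2,0,0,0]
    - [0,0,0,0.1,0,0,0]
    - [0,0,0,0.08,0,0,0]
    - [0,0,0,0.06,0,0,0]
    - [0,0,0,0.02,0,0,0]
    - [0,0,0,0,0,0,0]
    - [0,0,0,0,0,0,0]

```text
time_s: 65.55
ee_pos: [0.6608, -0.0975, 0.0961]
eef_rot: [3.141, 0.0, 1.57]
force: [-0.4, -0.1, -0.9]
grip_width: 0.0279
grip_force: 20.0
```

>>> move_arm:
  increments:
    - [0,0,0,0.02,0,0,0]
    - [0,0,0,0,0,0,0]
    - [0,0,0,0,0,0,0]

```text
time_s: 65.85
ee_pos: [0.6609, -0.0975, 0.095]
eef_rot: [3.141, 0.0, 1.57]
force: [0.4, -0.0, 1.3]
grip_width: 0.0279
grip_force: 20.0
```

>>> move_arm:
  increments:
    - [0.33,0,0,0,0,0,0]
    - [0.4,0,0,0,0,0,0]
    - [0.6,0,0,0,0,0,0]
    - [0.6,0,0,0,0,0,0]
    - [0.6,0,0,0,0,0,0]
    - [0.6,0,0,-0.2,0,0,0]
    - [0.6,0,0,-0.5,0,0,0]
    - [0.6,0,0,-0.5,0,0,0]
    - [0.6,0,0,-0.5,0,0,0]
    - [0.6,0,0,-0.5,0,0,0]
    - [0.6,0,0,-0.5,0,0,0]
    - [0.6,0,0,-0.5,0,0,0]
    - [0.6,0,0,-0.5,0,0,0]
    - [0.6,0,0,-0.5,0,0,0]
    - [0.6,0.38,-0.13,-0.18,0,0,0]
    - [0.6,0.38,-0.13,0,0,0,0]
    - [0.6,0.39,-0.13,0,0,0,0]
    - [0.6,0,0,0,0,0,0]
    - [0.6,0,0,0,0,0,0]

```text
time_s: 67.75
ee_pos: [0.641, -0.0393, 0.3139]
eef_rot: [3.142, 0.0, 1.571]
force: [-0.3, -0.0, 0.7]
grip_width: 0.0562
grip_force: 0.0
```

```bash
python3 - <<'E'
from h import *
p,T=wrist("w6")
a=cv2.imread("pics/w1.png")[40:250,180:360];b=p["color"][40:250,180:360]
cv2.imwrite("pics/x.png",np.hstack([cv2.resize(x,None,fx=2.2,fy=2.2) for x in(a,b)]))
E
```

```text
tcp [ 0.641  -0.0393  0.3139] [3.142 0.    1.571] t 67.75 w 0.0562
```

View pics/x.png

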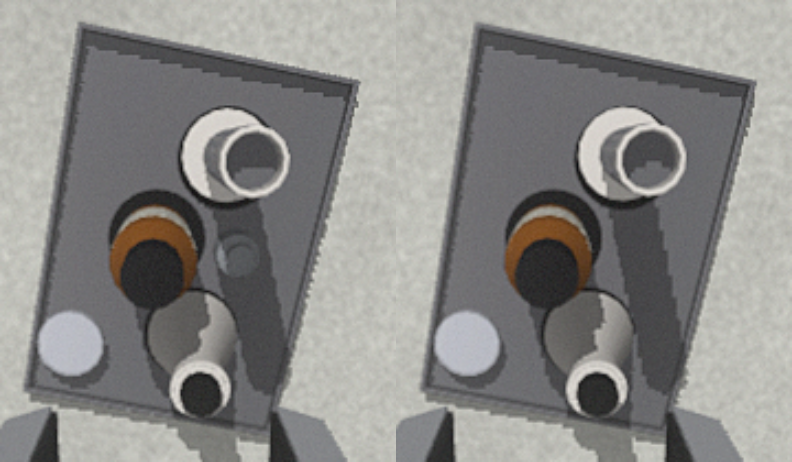

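The before and after pictures match to within 1–2 px: bottle, cylinder and flask are back on their spots, upright, and the dish hasn't moved. I hand in.

```bash
python3 -c "
from station import ctrl
print(ctrl.hand_in())"
```

```text
the job is handed in; nothing more can be done
None
```

The job is handed in (no verdict was returned): the weight stands centred on the balance pan, and the bottle, cylinder and flask are back on their starting spots, upright and within 1–2 pixels of the first picture.

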